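Check the corner of the carton jig with a square

TASK

Check that the fences of the little carton jig meet squarely: pick up the L-shaped square by its black knob, set it flat on the jig's base plate and press its two outer edges home into the corner, firmly against both fences at once, for a moment. Then let go and leave the square lying there flush with both fences for the inspector; the straight edge with the same knob stays where it lies.

Things in the scene. Friction and masses are not known exactly. Their poses are not given: they have to be found in the camera images.
- jig: Fixed carton-squaring jig on the bench: a bare aluminium base plate, 140 x 140 mm and 8 mm thick, with two low grey fences on top along two neighbouring edges. Origin: centre of the plate's underside. Its x axis is the plate's diagonal and points from the open side of the plate into the corner of the two fences (half-way between them); z is up.
- jig_corner (a point): The point where the inner faces of the two fences would meet, on the plate's upper face (71 mm from the plate's centre along the jig's x axis, 8 mm above the bench). Axes as the jig's. There is a small relief gap between the fences here.
- left_fence: The fence on the left as seen looking along the jig's x axis: a fixed bar 114 mm long, 19 mm wide and 16 mm tall, standing on the plate, smooth and slippery. Its inner face runs back from the corner at 45 degrees to the jig's x axis. Origin: centre of its underside.
- right_fence: The fence on the right, the same bar at a right angle to the left one. Origin: centre of its underside.
- square: Loose steel square, 0.25 kg: a flat L, two equal legs at a right angle, each 90 mm long on its outer edge, 20 mm wide, 12 mm thick; a 10 mm web across the inner corner carries an upright black knob. Origin: on the knob's axis, at the underside. x halves the L's angle and points from the knob to the heel (outer corner); the legs run back from the heel at 45 degrees on either side. z is up.
- square_grip (a point): Where to hold the square: on the axis of its black knob, 42 mm above the square's underside and near its centre of mass seen from above. The knob is 24 x 24 mm, its top 60 mm above the underside; its faces are square to the x and y axes. Axes as the square's.
- square_heel (a point): The heel of the square: the outer corner of the L at its underside, 44 mm from the knob's axis along the square's x axis. It belongs at jig_corner.
- straight_edge_grip (a point): Not to be used: a plain straight steel bar, 120 x 26 x 12 mm, lying on the bench with the same black knob at its middle; this point is on the knob's axis, 42 mm above the bench; the bar lies along its y axis.

How it is judged (in metres and radians):
On the way:
1. the held square is pressed against both fences at once, flat in the corner (contact force between the fingers and square above 1 N and contact force between square and left_fence above 0.3 N and contact force between square and right_fence above 0.3 N and distance between square_heel and jig_corner below 0.01 m and angle between the x axis of square and the x axis of jig, either way round below 0.175 rad), for 0.1 s.
At the end, for the whole second after the job is handed in: The square, let go and at rest, lies flat on the jig's base plate (within 5 mm and 6 degrees), its heel within 10 mm of the fences' corner and its legs along the fences within 10 degrees (horizontal distance between square_heel and jig_corner below 0.01 m and z of square_heel in the frame of jig_corner below 0.005 m and angle between the x axis of square and the x axis of jig, either way round below 0.175 rad and angle between square's own z axis and vertical below 0.1 rad and linear speed of square below 0.02 m/s); the robot touches nothing.
It fails at once if the straight edge is moved by more than 30 mm (distance of straight_edge_grip from where it was at the start of the episode above 0.03 m).
It also fails if it takes over 38 s, if anything falls off the work surface, if the arm or the gripper's body presses on something with over 40 N, if the wrist force passes 120 N, or if a joint passes its speed limit or range.

ROBOT

A 7-joint arm with a two-finger parallel gripper is mounted at the origin on a cart in front of the work surface, level with it; the furniture and walls round the work are solid. World frame = base frame: x ahead of the robot, y to its left, z up, the work surface at z = 0. Lengths are in mm, angles in rad, forces in N, time in s.
With the tool pointing down it reaches from about 425 to 925 mm from the base axis. Payload 6.8 kg.
Tool frame: the origin (TCP) lies midway between the tips of the shut fingers; the grasp point (between the pads) lies 19 mm behind it; z points along the fingers, y is the line along which they close (so a half turn about z gives the same grasp; the last joint's range is limited). The gripper opens to 85 mm and grips with 20 to 120 N. Pads are 22 mm wide; open, the fingers measure 114 mm over their backs; the gripper's body (76 mm by 85 mm) begins 54 mm behind the grasp point. The pads swing forward as they close: fully open they stand 13 mm farther back than shut.
Start: joints at [-1.315, 0.477, 0.022, 1.555, -0.011, 1.109, -0.083], TCP at [240.181, 630.841, 231.308] pointing down, gripper open.
Joint ranges: [-2.96, 2.96], [-0.34, 2.1], [-1.41, 1.46], [0.24, 2.44], [-1.37, 4.51], [0.17, 1.92], [-2.96, 2.96]. Speed limits (rad/s): [2.39, 2.39, 3.14, 3.14, 3.14, 3.14, 3.14].

INTERFACE

Orientations are given as a unit quaternion [w, x, y, z].
In Python, from rig import manip, solve_ik, imaging, hand_in gives the robot as it stands. Calls block until the motion is done:
- manip.goto(position, orientation): joint-space move of the TCP to a pose.
- manip.servo_line(position, orientation=None, feed=150, guard=None): straight line of the TCP; orientation=None keeps the orientation; feed is the mean speed in mm/s. With guard (N) it stops when the force on the tool has changed by that much, and returns True; else False.
- manip.set_joints(angles): joint-space move.
- manip.grip(opening): finger opening in mm; the grip force is fixed at half the most; returns when the fingers have stopped.
- manip.wait(seconds).
- solve_ik(position, orientation): joint angles nearest the present ones, or None.
- imaging.snapshot(name): name is "scene" or "top" or "wrist"; returns the picture (400x640x3 uint8, red, green, blue); there is no depth.
- imaging.camera_info(name): a dict with "K" (3x3 intrinsics, pixels), "view" (4x4, takes a point from world to camera coordinates); the wrist camera has in their place "hand_eye" (4x4, takes a point from camera to tool coordinates, whose origin is the TCP and whose axes are the flange's). Camera axes: x right, y down, z forward; pixel columns grow to the right and rows downward; lengths in mm; the calibration is good to about 2 mm. The wrist camera is an equidistant fisheye: a pixel r from the principal point sees the ray r / f radians off the axis. A picture is of the moment at which its call begins: read the wrist's pose just before it. camera_info takes no time and is no camera call.
A pose or a line that the arm cannot do raises manip.MotionError and nothing moves.
- hand_in(): hands the job in; it is judged then, once.
Readings, each from a call of its own:
- manip.read_clock(): time.
- manip.read_joints(): joint angles.
- manip.read_dq(): joint speeds.
- manip.read_joint_efforts(): joint torques, N m.
- manip.read_ee_pos(): TCP position.
- manip.read_tool_rot(): TCP orientation.
- manip.read_contact_force(): force on the tool from outside, world axes, zero at the start.
- manip.read_torque(): the same for the moment, N m.
- manip.read_opening(): finger opening in mm.
- manip.read_finger_force(): force on a finger pad.
Only numpy, scipy, OpenCV 4.12 (cv2) and the standard library are available. Lean on these libraries where they do the work, as an engineer would, in place of code of your own. Each camera call takes 0.05 s, during which the arm holds its last target. There are 200 camera calls.

## Working session

There is one attempt and no reset: what is moved stays moved. The work goes in short steps, each a Python script; the robot and the scene stay as the last script left them, time stands still between calls to the robot, and variables do not carry over. Pictures are saved under pics/ and viewed, at most 10 in all, crops included, and the job is handed in when it is done.

```bash
mkdir -p pics; python3 - <<'E'
from rig import manip, imaging
import cv2,numpy as np
for n in ("scene","top"):
    cv2.imwrite(f"pics/{n}0.png",imaging.snapshot(n)[:,:,::-1])
    c=imaging.camera_info(n);print(n,np.round(c["K"],1).tolist(),np.round(c["view"],4).tolist())
print({k:np.round(v,4).tolist() for k,v in imaging.camera_info("wrist").items() if not isinstance(v,str)})
print(manip.read_tool_rot(),manip.read_ee_pos(),manip.read_clock())
E
```

```text
scene [[459.4, 0.0, 311.0], [0.0, 459.4, 204.0], [0.0, 0.0, 1.0]] [[0.5641, -0.8257, -0.001, -390.562], [-0.4451, -0.3031, -0.8426, 289.2303], [0.6955, 0.4758, -0.5385, 636.6295], [0.0, 0.0, 0.0, 1.0]]
top [[502.5, 0.0, 307.7], [0.0, 502.5, 187.6], [0.0, 0.0, 1.0]] [[0.0012, -0.9996, 0.0288, -111.2418], [-0.9832, -0.0064, -0.1824, 554.8778], [0.1825, -0.0281, -0.9828, 1076.4366], [0.0, 0.0, 0.0, 1.0]]
{'K': [[309.7069, 0.0, 318.9472], [0.0, 309.7069, 199.9384], [0.0, 0.0, 1.0]], 'hand_eye': [[-0.0003, -0.9536, -0.3011, 77.8028], [1.0, -0.0001, -0.0006, -0.5191], [0.0005, -0.3011, 0.9536, -142.3364], [0.0, 0.0, 0.0, 1.0]]}
[-9.09088045e-05  1.80891871e-01  9.83502629e-01 -8.37201560e-04] [240.01413755 630.3080638  230.42836475] 0.1
```

View pics/top0.png

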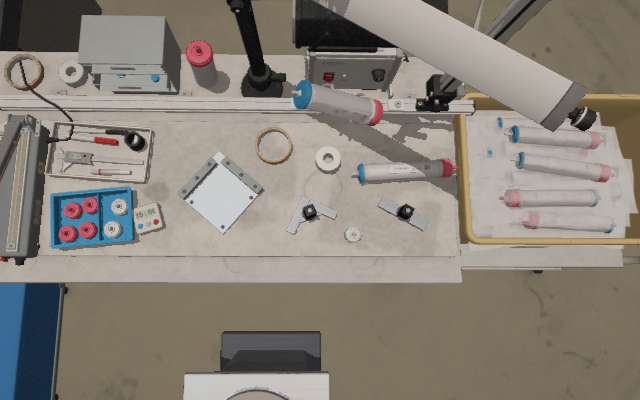

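View pics/scene0.png

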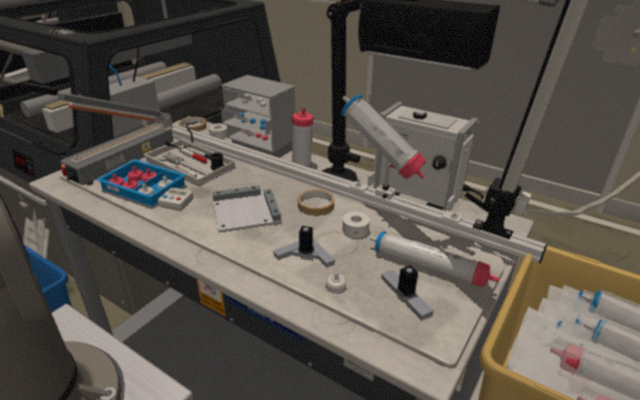

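The top view shows the jig around (222,192) with its fence corner up, the square's knob near (309,210) with the heel up, and the straight edge at (404,211). I'll enlarge this area.

```bash
python3 - <<'E'
import cv2
i=cv2.imread("pics/top0.png")[140:250,170:350]
cv2.imwrite("pics/c1.png",cv2.resize(i,(792,484),interpolation=cv2.INTER_CUBIC))
E
```

```text
(no output)
```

View pics/c1.png

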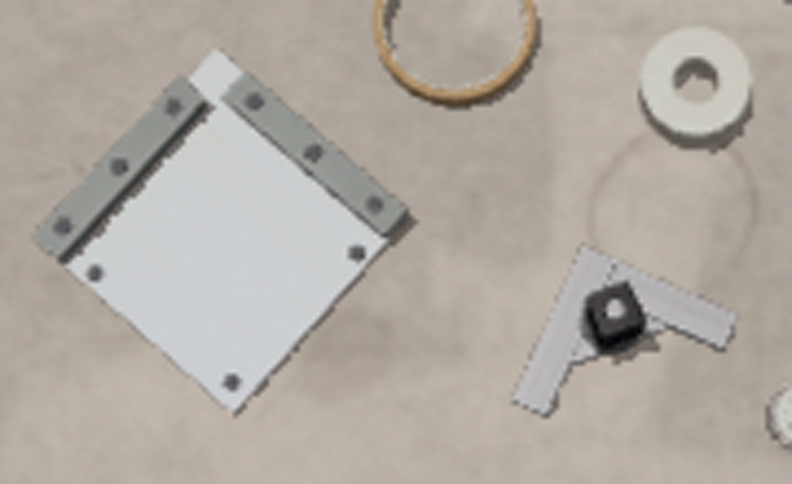

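Crop (scale 4.4). Jig: plate apex (216,50), front corner (234,412), inner face ends at (66,262) left and (388,240) right. Square: heel (584,244), outer leg ends (514,402) and (735,318), knob top about (613,306).

```bash
cat > h.py <<'E'
import numpy as np
from rig import manip, solve_ik, imaging
from scipy.spatial.transform import Rotation as R
def top_pt(u,v,z,name="top"):
    c=imaging.camera_info(name);K=np.array(c["K"]);V=np.array(c["view"])
    d=V[:3,:3].T@np.linalg.solve(K,[u,v,1]);o=-V[:3,:3].T@V[:3,3]
    return o+d*(z-o[2])/d[2]
def wrist_pt(u,v,z,p,q):   # pose p,q of TCP at the snapshot
    c=imaging.camera_info("wrist");K=np.array(c["K"]);H=np.array(c["hand_eye"])
    x,y=(u-K[0,2]),(v-K[1,2]);r=np.hypot(x,y);t=r/K[0,0]
    d=np.array([np.sin(t)*x/r,np.sin(t)*y/r,np.cos(t)])
    T=R.from_quat(np.roll(q,-1)).as_matrix()
    o=T@H[:3,3]+p;d=T@H[:3,:3]@d
    return o+d*(z-o[2])/d[2]
def quat(yaw):             # tool down, tool y at world angle yaw+90 ; tool x at yaw
    return np.roll((R.from_euler('z',yaw)*R.from_euler('x',np.pi)).as_quat(),1)
E
python3 - <<'E'
from h import *
f=lambda x,y,z:top_pt(170+(x+.5)/4.4-.5,140+(y+.5)/4.4-.5,z)
P=dict(apex=f(216,50,8),front=f(234,412,8),lin=f(66,262,8),rin=f(388,240,8),heel=f(584,244,12),ll=f(514,402,12),lr=f(735,318,12),knob=f(613,306,60))
for k,v in P.items():print(k,v.round(1))
n=np.linalg.norm;a=lambda d:np.arctan2(d[1],d[0])
d=P['apex']-P['front'];print("diag",n(d),"yaw",a(d),"yaw from lin-rin",a(P['lin']-P['rin'])-np.pi/2)
m=(P['apex']+P['front'])/2;print("centre",m,"corner",m+71*d/n(d), "corner from lin/rin",(P['lin']+P['rin'])/2)
print("legs",n(P['ll']-P['heel']),n(P['lr']-P['heel']))
s=P['heel']-(P['ll']+P['lr'])/2;print("sq yaw",a(s),"perp",a(P['ll']-P['lr'])-np.pi/2,"knob by heel",P['heel']-44*s/n(s))
for nm in (quat(a(s)),quat(a(s)+np.pi/2),quat(a(s)-np.pi/2),quat(a(s)+np.pi)):
  print(solve_ik([P['knob'][0],P['knob'][1],150],nm))
E
```

```text
apex [650.   99.6   8. ]
front [456.1  83.8   8. ]
lin [534.6 174.2   8. ]
rin [547.3   5.7   8. ]
heel [545.2 -97.8  12. ]
ll [461.5 -61.7  12. ]
lr [ 506.2 -177.3   12. ]
knob [ 505.4 -111.7   60. ]
diag 194.55606342001514 yaw 0.08124759758917241 yaw from lin-rin 0.07560949134789197
centre [553.08956975  91.70068018   8.        ] corner [623.85535702  97.46291514   8.        ] corner from lin/rin [540.96684515  89.92916407   8.        ]
legs 91.11196446437039 88.531445959336
sq yaw 0.3397231898118997 perp 0.3684829575618429 knob by heel [ 503.6711191  -112.49486437   12.        ]
[-0.70499509  0.53114891  1.06934529  2.05395602 -0.59915634  0.90690492
 -0.53328549]
[-0.56354301  0.42574228  0.84057755  2.0476001  -0.42342426  0.84633784
  0.86036483]
[-0.79702188  0.69110441  1.27958341  2.05747112 -0.79788781  1.02144991
 -1.90755833]
[-0.33458202  0.35141063  0.53004123  2.03530425 -0.24156277  0.81464344
  2.24636617]
```

```bash
python3 - <<'E'
from h import *
import cv2
q=manip.read_joints()
p=manip.read_ee_pos()
manip.servo_line([190,495,231],feed=250)
j=np.array(manip.read_joints()); j[0]+=1.42
manip.set_joints(j)
print(manip.read_ee_pos())
Q=quat(0.354+np.pi/2)
manip.goto([504.5,-112,140],Q)
p,o=manip.read_ee_pos(),manip.read_tool_rot()
cv2.imwrite("pics/w1.png",imaging.snapshot("wrist")[:,:,::-1])
print(p,o,np.round(manip.read_joints(),2),manip.read_clock(),manip.read_opening())
E
```

```text
[ 519.43543322 -112.38774813  231.44110358]
[ 505.11747851 -111.56176177  140.42506458] [1.54602170e-04 5.72363856e-01 8.19999735e-01 1.65460783e-04] [ 0.16  0.33 -0.08  2.01  0.04  0.8   0.41] 3.9167 85.17747322758038
```

View pics/w1.png

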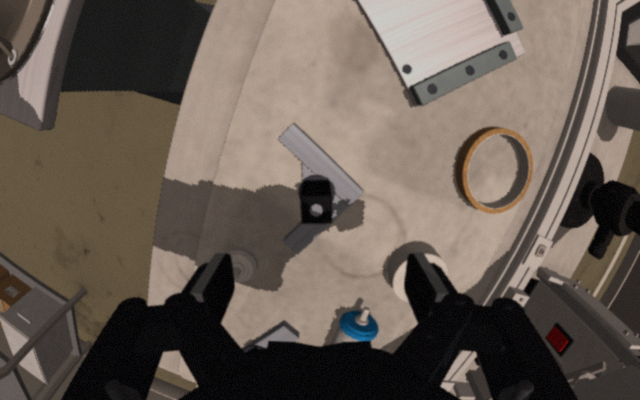

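The wrist view shows the knob top at about (317,210), square to the fingers and centred between them, with the heel at (362,190). I'll check that against the top measurement and then grasp.

```bash
python3 - <<'E'
from h import *
p,o=np.array(manip.read_ee_pos()),manip.read_tool_rot()
k=wrist_pt(317,210,60,p,o);h=wrist_pt(363,191,12,p,o);print(k,h,h-k)
d=np.linalg.norm(k[:2]-[504.5,-112]);assert d<10
g=(k[:2]+[504.5,-112])/2
manip.servo_line([*g,23],quat(0.354+np.pi/2),feed=80,guard=15)
print(manip.read_ee_pos())
manip.grip(10);print(manip.read_opening(),manip.read_finger_force(),manip.read_ee_pos())
f0=np.array(manip.read_contact_force())
manip.servo_line([*g,80],feed=100)
print(manip.read_opening(),manip.read_contact_force()-f0,manip.read_clock())
E
```

```text
[ 504.1763938  -114.13887367   60.        ] [543.14288575 -98.30508236  12.        ] [ 38.96649195  15.83379132 -48.        ]
[ 504.69273338 -113.11084785   23.43730743]
23.43483706552144 59.48239088058472 [ 504.54567052 -113.09498201   23.17440023]
23.38854066704975 [-0.75897615 -0.9528986  -4.37326569] 6.8417
```

```bash
python3 - <<'E'
from h import *
import cv2
Y=0.079;u=np.array([np.cos(Y),np.sin(Y)]);v=np.array([-u[1],u[0]])
pre=np.array([624.5,97])-62*u;Q=quat(Y+np.pi/2)
manip.servo_line([*pre,80],Q,feed=120)
manip.servo_line([*pre,40],Q,feed=80)
cv2.imwrite("pics/t2.png",cv2.resize(imaging.snapshot("top")[130:250,160:320,::-1],(800,600),interpolation=cv2.INTER_CUBIC))
cv2.imwrite("pics/w2.png",imaging.snapshot("wrist")[:,:,::-1])
f0=np.array(manip.read_contact_force())
print(manip.servo_line([*pre,27.5],feed=20,guard=5),manip.read_ee_pos(),manip.read_contact_force()-f0,manip.read_clock())
E
```

```text
True [563.06745428  92.17367277  31.20043771] [0.95435941 0.4564273  6.91952111] 10.0
```

View pics/w2.png

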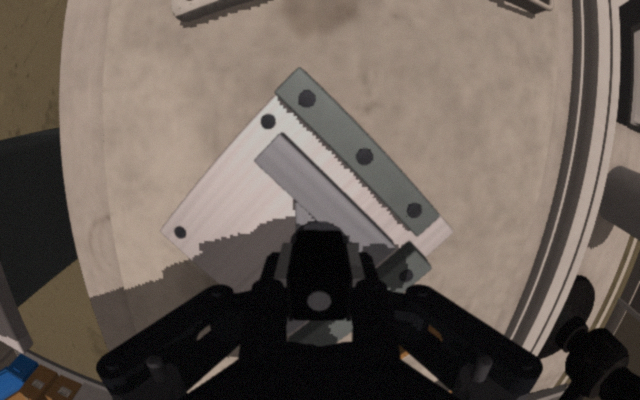

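It touched down at the predicted height of 31.2 mm. In the wrist view the left leg is parallel to the left fence with a small gap, and the heel faces the corner. Next I press it in while watching the forces in the jig axes.

```bash
python3 - <<'E'
from h import *
Y=0.079;u=np.array([np.cos(Y),np.sin(Y)]);v=np.array([-u[1],u[0]])
p=np.array(manip.read_ee_pos());c=p[:2].copy();z=31.0
C=np.array([624.5,97])
F=lambda:(lambda f:(f[:2]@u,f[:2]@v,f[2]))(np.array(manip.read_contact_force())-f0)
f0=np.array(manip.read_contact_force())
hit=manip.servo_line([*(c+26*u),z],feed=15,guard=12)
t=np.array(manip.read_ee_pos())[:2];print(hit,np.round(F(),1),"heel err",(t+44*u-C)@u,(t+44*u-C)@v,manip.read_clock())
for i in range(10):
    fx,fy,fz=F()
    du=0.5 if fx>-22 else 0.
    dv=np.clip(fy*0.08,-1,1)
    if du==0 and abs(fy)<8: break
    t=t+du*u+dv*v
    manip.servo_line([*t,z],feed=15)
    e=np.array(manip.read_ee_pos())[:2]+44*u-C
    print(np.round(F(),1),"e",round(e@u,1),round(e@v,1),"z",round(manip.read_ee_pos()[2],1))
manip.wait(0.4);print(np.round(F(),1),manip.read_torque(),manip.read_finger_force(),manip.read_clock())
E
```

```text
True [-2.2 -0.6  0.4] heel err -0.5927832045206155 -0.014312777700801721 11.2083
[-4.3 -0.3  2.9] e -0.5 -0.1 z 31.3
[-6.7 -1.2  3.8] e -0.5 -0.0 z 31.3
[-7.5 -0.5  5.1] e -0.5 -0.0 z 31.3
[-9.7 -0.3  8.1] e -0.5 -0.1 z 31.3
[-10.7  -0.3   8.8] e -0.5 -0.0 z 31.4
[-11.3   0.1  10.6] e -0.5 -0.0 z 31.4
[-14.3   0.1  13.1] e -0.4 -0.0 z 31.4
[-16.1  -0.6  15.5] e -0.4 -0.0 z 31.4
[-17.3  -0.5  16.4] e -0.4 -0.0 z 31.4
[-18.5  -0.2  17.8] e -0.4 -0.0 z 31.5
[-18.3   0.   18.4] [-0.07986079  3.24397435 -0.00778229] 62.2932493686676 14.1083
```

```bash
python3 - <<'E'
from h import *
import cv2
p=np.array(manip.read_ee_pos());manip.servo_line(p,feed=15)
manip.wait(0.2);print(manip.read_contact_force())
manip.grip(85);print(manip.read_opening())
p=np.array(manip.read_ee_pos())
manip.servo_line([p[0],p[1],130],feed=100)
manip.servo_line([430,-60,230],feed=250)
cv2.imwrite("pics/t3.png",cv2.resize(imaging.snapshot("top")[130:250,160:320,::-1],(800,600),interpolation=cv2.INTER_CUBIC))
print(manip.read_clock(),manip.read_contact_force())
E
```

```text
[-2.41213431 -0.4107891   2.37063415]
84.83207475889823
17.6833 [-0.4930658   1.03639419 -0.44402299]
```

View pics/t3.png

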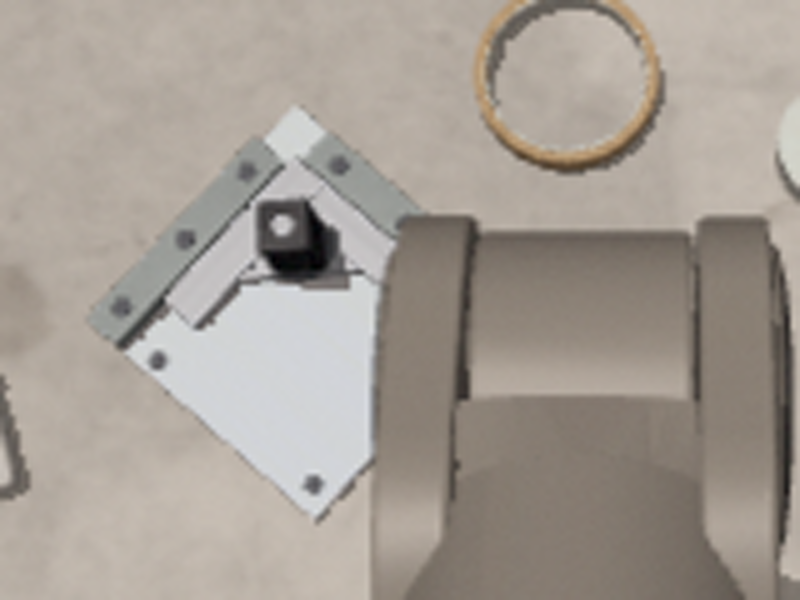

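The square lies flush in the corner: its heel is at about (293,160) and its legs run along both fences. The arm is clear of it, so I'm handing in.

```bash
python3 -c "
from rig import hand_in
print(hand_in())"
```

```text
the job is handed in; nothing more can be done
None
```

The square was pressed into the corner with about 18 N, the sideways force near zero so both fences shared it. It was then released and lies flush against both; the straight edge was never approached, and the job was handed in at about 18 s, with no verdict returned.

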